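# Tip the short cutter case out of the rack and stand it in the tray

## Robot

A 7-joint arm with a two-finger parallel gripper is mounted at the origin on a cart in front of the work surface, level with it; the furniture and walls round the work are solid. World frame = base frame: x ahead of the robot, y to its left, z up, the work surface at z = 0. Lengths are in mm, angles in rad, forces in N, time in s.
With the tool pointing down it reaches from about 400 to 900 mm from the base axis. Payload 5.5 kg.
Tool frame: the origin (TCP) lies on the centre line of the jaws, within the pads' length; the fingertips stand 8 mm ahead of it and the grasp point (between the pads) lies 11 mm behind it; z points along the fingers, y is the direction in which the jaws open and shut (so a half turn about z gives the same grasp; the last joint's range is limited). The gripper opens to 85 mm and grips with 20 to 120 N. Pads are 22 mm wide; open, the fingers measure 114 mm over their backs; the gripper's body (76 mm by 85 mm) begins 54 mm behind the grasp point. The pads swing forward as they close: fully open they stand 13 mm farther back than shut.
Start: joints at [1.448, 0.501, -0.427, 1.55, 0.221, 1.138, -0.21], TCP at [244.627, -602.21, 239.31] pointing down, gripper open.
Joint ranges: [-2.88, 2.88], [-0.31, 2.03], [-1.54, 1.56], [0.2, 2.42], [-1.41, 4.55], [0.19, 2.02], [-2.57, 2.57]. Speed limits (rad/s): [2.57, 2.57, 3.14, 3.14, 3.14, 3.14, 3.14].

## Interface

Orientations are given as a rotation vector (axis times angle).
In Python, from workcell import env, vision gives the robot as it stands.
- The arm moves only by the tool step_arm, never from a script. Its argument "plan" is a list that holds one entry, the list of rows, each a list of 6 numbers: the shift along the world's x, y, z in cm, then the turn, a rotation vector about the world's x, y, z in degrees. A call has 1 to 12 rows; each row shifts and turns the commanded pose from where the row before left it; what a row does not reach is not made up. A row lasts 1/10 s, in which the tool goes at most 50 mm and 8.59 degrees, less where a joint would pass 70% of its speed; a pose out of reach is approached as far as the arm can. A call with a gripper value outside its range is refused whole. "hand" is the opening, from 0 (shut) to 1 (fully open), set as the call begins (left out, the last holds). The fingers move at their own pace and stop on an object; "grip_force" is the grip in N (left out, the last holds). Time passes only in rows, so rows that do not move let the fingers close. It gives the time, the measured TCP pose, the force and the opening at its end, in the units of the state.
- env.read_state(): the state, without advancing time (a new reading comes with each control period).
- vision.grab_frame(name): name is "scene" or "top" or "wrist"; returns (picture, depth): 480x640x3 uint8, red, green, blue; 480x640 float32, mm along the optical axis (not along the pixel's ray), 0 where there is no reading.
- vision.camera_params(name): a dict with "vertical_fov" (degrees; the focal length in pixels is half the picture's height over the tangent of half this angle, whatever the lens; pixels are square), "cx", "cy" (the principal point, pixels), "T" (4x4, takes a point from camera to world coordinates). Camera axes: x right, y down, z forward; pixel columns grow to the right and rows downward; lengths in mm; the calibration is good to about 2 mm. A picture is of the moment at which its call begins: read the wrist's pose just before it. camera_params takes no time and is no camera call; for the wrist camera it gives the pose at the moment of the call.
- env.sign_off(): hands the job in, once; it reports no verdict.
The state is a dict: "time_s": time; "q": joint angles; "qvel": joint speeds; "joint_torque": joint torques, N m; "tool_pos": TCP position; "eef_rot": TCP orientation; "ft_force": force on the tool from outside, world axes, zero at the start; "wrist_torque": the same for the moment, N m; "finger_gap": finger opening in mm.
Only numpy, scipy, OpenCV 4.12 (cv2) and the standard library are available. Lean on these libraries where they do the work, as an engineer would, in place of code of your own. Each camera call takes 0.05 s, during which the arm holds its last target.

## Task

In the small plywood rack three wooden cutter cases stand packed side by side; take out the shortest one. First tip it out forward by its top edge until it leans on the steel rail at the front of the rack, and let go so that it rests there by itself; then grip it where it sticks out and stand it upright inside the low wooden tray. Leave the two taller cases standing in the rack.

Things in the scene. Friction and masses are not known exactly. Their poses are not given: they have to be found in the camera images.
- short_case: shortest of the three wooden cases in the rack: 42 (x, depth) x 44 (y, thickness) x 100 mm (z, height), about 0.2 kg. Origin at the centre of its underside; z up its height, x from its front to the rack's back. At any of the three places, 1.5 mm play each side. Tipped over about 23 deg it falls on the rail and rests at about 32 deg; short of that it falls back.
- rack: plywood rack, fixed. Origin on the table under the line of its lip, mid-width; x to its back, z up. Floor 10 mm up, lip top 18; inside 138 mm wide (y), side boards 55 high. Case fronts stand at x = 2 mm, backs at 44; back board at 52, only 35 high, so the case tops are free behind. Front rail: steel, 10 mm, axis at x = -24, z = 47. A case pushed forward high on its back pivots on the lip.
- tall_case_1: one of the two taller wooden cases in the rack, 42 x 44 x 122 mm, about 0.27 kg, otherwise like the short one. Origin at the centre of its underside, axes as for the short case. It stands loose in the rack and is to stay there.
- tall_case_2: the other taller case, the same in every way as tall_case_1.
- tray: low open wooden tray, 130 x 130 mm outside, 120 x 120 mm inside, walls 16 mm high, floor 5 mm thick, fixed to the table to the right of the rack. Origin at the centre of its underside, on the table; x and y along its sides, z up.

How it is judged:
By the outcome, as a careful person would: the job done as asked, in the order asked, and still so for the second after the job is handed in, with the robot touching nothing.
It also fails if it takes over 53 s, if anything falls off the work surface, if the arm or the gripper's body presses on something with over 40 N, if the wrist force passes 120 N, or if a joint passes its speed limit or range.

## Working session

There is one attempt and no reset: what is moved stays moved. The work goes in short steps, Python scripts to look and compute and a tool call to move; the robot and the scene stay as the last step left them, time stands still between calls to the robot, and variables do not carry over. Pictures are saved under pics/ and viewed, and the job is handed in when it is done.

Besides the shell and the picture viewer there is one more tool, called after "Call:" as a command line: name --argument value ..., lists and objects as JSON in quotes. step_arm: Moves the arm, as the interface text tells. Its arguments: {"type":"object","properties":{"plan":{"type":"array"},"hand":{"type":"number"},"grip_force":{"type":"number"}},"required":["plan"]}

```bash
ls; mkdir -p pics
python3 - <<'E'
from workcell import env, vision
import cv2,numpy as np
s=env.read_state();print({k:np.round(v,3) for k,v in s.items()})
for n in("scene","top"):
    p,d=vision.grab_frame(n);cv2.imwrite(f"pics/{n}0.png",p[...,::-1]);np.savez(f"pics/{n}0.npz",p=p,d=d)
    c=vision.camera_params(n);print(n,c["vertical_fov"],c["cx"],c["cy"],np.round(c["T"],3).tolist())
E
```

```text
pics
{'time_s': np.float64(0.0), 'q': array([ 1.448,  0.502, -0.427,  1.551,  0.221,  1.138, -0.21 ]), 'qvel': array([-0.   ,  0.001,  0.002,  0.001,  0.002, -0.001, -0.002]), 'joint_torque': array([ 1.0000e-03, -5.6953e+01, -5.8160e+00, -2.8095e+01,  1.1000e-02,
        1.2000e-02, -0.0000e+00]), 'tool_pos': array([ 244.26 , -601.606,  238.241]), 'eef_rot': array([-3.081e+00, -6.020e-01,  1.000e-03]), 'ft_force': array([ 0.255,  1.062, -0.116]), 'wrist_torque': array([-0.009, -0.068, -0.015]), 'finger_gap': np.float64(85.27)}
scene 51.38366547277637 326.75967586875254 247.26178098994166 [[-0.649, -0.512, 0.562, 43.764], [-0.761, 0.433, -0.484, 374.587], [0.005, -0.742, -0.67, 627.264], [0.0, 0.0, 0.0, 1.0]]
top 43.139806453111646 334.5815558442675 242.26348421712373 [[-0.014, -0.994, 0.113, 391.2], [-1.0, 0.017, 0.02, -50.067], [-0.022, -0.112, -0.993, 932.209], [0.0, 0.0, 0.0, 1.0]]
```

View pics/scene0.png

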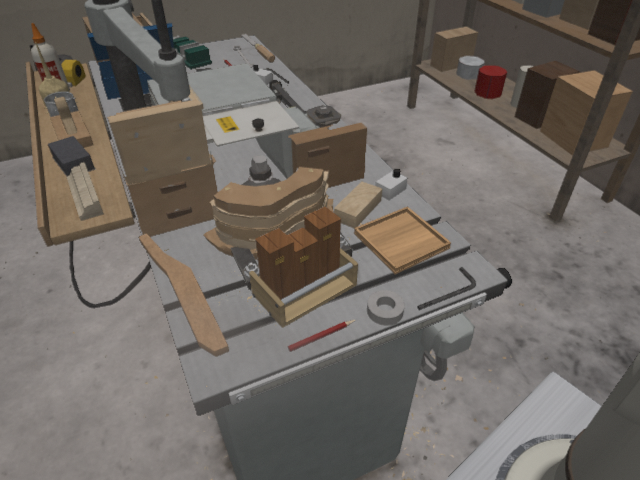

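View pics/top0.png

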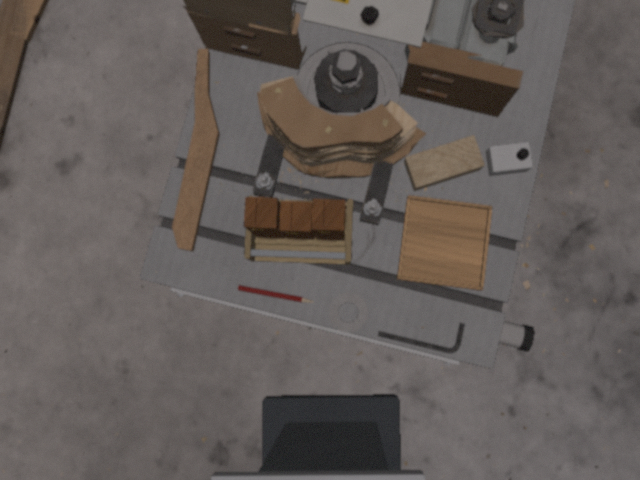

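```bash
cat > h.py <<'E'
import numpy as np,cv2
from workcell import env, vision
def par(n):
    c=vision.camera_params(n); f=240/np.tan(np.radians(c["vertical_fov"])/2)
    return f,c["cx"],c["cy"],np.array(c["T"])
def cloud(n,d):
    f,cx,cy,T=par(n); v,u=np.mgrid[:480,:640]
    P=np.stack([(u-cx)/f*d,(v-cy)/f*d,d],-1)
    return P@T[:3,:3].T+T[:3,3]
def ray(n,uv,z):
    f,cx,cy,T=par(n); uv=np.atleast_2d(uv).astype(float)
    r=np.c_[(uv[:,0]-cx)/f,(uv[:,1]-cy)/f,np.ones(len(uv))]@T[:3,:3].T
    return T[:3,3]+r*((z-T[2,3])/r[:,2])[:,None]
def proj(n,P):
    f,cx,cy,T=par(n);q=(np.atleast_2d(P)-T[:3,3])@T[:3,:3]
    return np.c_[q[:,0]/q[:,2]*f+cx,q[:,1]/q[:,2]*f+cy]
E
python3 - <<'E'
from h import *
z=np.load("pics/top0.npz");W=cloud("top",z["d"]);
for (u,v) in [(262,213),(295,215),(328,213),(300,228),(300,258),(350,230),(300,255),(445,243),(405,243),(330,160),(330,130),(285,100),(265,182),(372,208),(347,62),(300,190),(445,160)]:
    print(u,v,np.round(W[v,u]))
p=z["p"];c=cv2.resize(p[180:300,230:510,::-1],None,fx=2.8,fy=2.8,interpolation=cv2.INTER_CUBIC);cv2.imwrite("pics/top0c.png",c)
z=np.load("pics/scene0.npz");W=cloud("scene",z["d"]);
for (u,v) in [(275,240),(300,235),(322,215),(400,238),(275,210),(305,195)]: print(u,v,np.round(W[v,u]))
p=z["p"];c=cv2.resize(p[170:330,200:460,::-1],None,fx=3,fy=3,interpolation=cv2.INTER_CUBIC);cv2.imwrite("pics/scene0c.png",c)
E
```

```text
262 213 [523.  63. 132.]
295 215 [391. -50. 932.]
328 213 [521. -25. 131.]
300 228 [505.  14. 108.]
300 258 [473.  22.   9.]
350 230 [508. -55.  57.]
300 255 [473.  19.  51.]
445 243 [ 492. -200.    6.]
405 243 [ 493. -139.    7.]
330 160 [617. -27.  40.]
330 130 [639. -29. 120.]
285 100 [684.  33. 118.]
265 182 [587.  73.  31.]
372 208 [545. -89.  27.]
347 62 [733. -54. 126.]
300 190 [586.  24. -27.]
445 160 [ 615. -200.   34.]
275 240 [523.  65. 131.]
300 235 [527.  15. 110.]
322 215 [522. -26. 133.]
400 238 [ 497. -200.    3.]
275 210 [618.  -1.  98.]
305 195 [624. -72.  93.]
```

View pics/top0c.png

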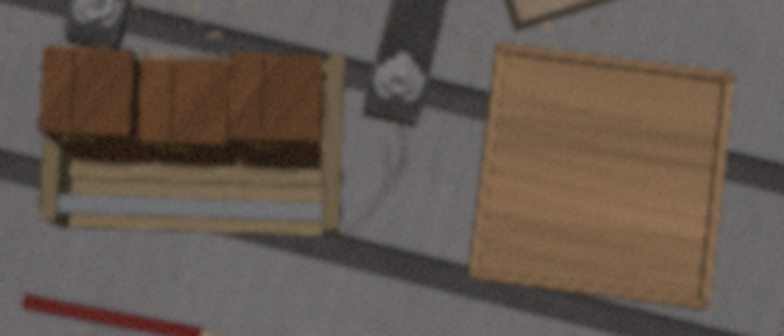

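View pics/scene0c.png

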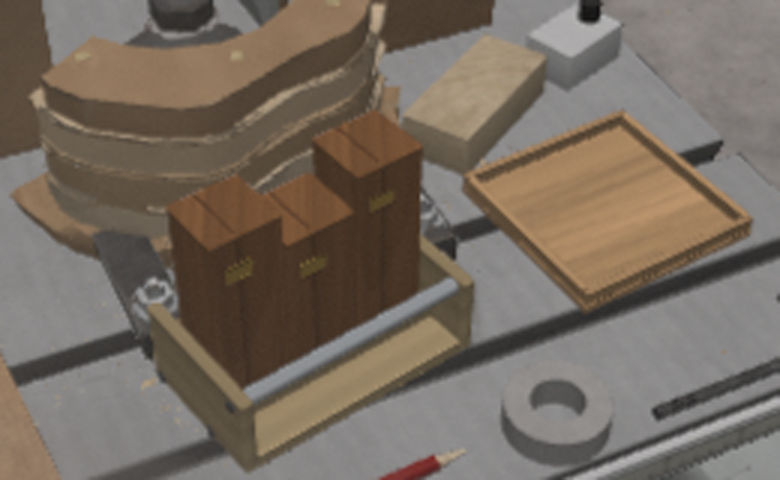

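Run:
```python
from h import *
z=np.load("pics/top0.npz");d=z["d"];W=cloud("top",d);p=z["p"]
roi=np.zeros(d.shape,bool);roi[185:275,235:360]=1
for nm,lo,hi in(("tall",126,138),("short",104,116),("side",48,62)):
    m=roi&(W[...,2]>lo)&(W[...,2]<hi)&(d>0)
    n,l,st,_=cv2.connectedComponentsWithStats(m.astype(np.uint8))
    for i in range(1,n):
        if st[i,4]<60: continue
        q=W[l==i]; (c,wh,a)=cv2.minAreaRect(q[:,:2].astype(np.float32))
        print(nm,st[i,4],np.round(c,1),np.round(wh,1),round(a,1),"z",np.median(q[:,2]), np.round(np.percentile(q[:,:2],[2,98],axis=0),1).tolist())
# colour edges: case fronts / tray contour
hsv=cv2.cvtColor(p,cv2.COLOR_RGB2HSV)
roi=np.zeros(d.shape,bool);roi[190:295,385:500]=1
print(hsv[243,445],hsv[160,445],hsv[300,400],hsv[213,262])
m=(roi&(hsv[...,1]>70)).astype(np.uint8)
c=max(cv2.findContours(m,0,2)[0],key=cv2.contourArea)
r=cv2.minAreaRect(c);b=cv2.boxPoints(r);print(r,b.tolist())
B=ray("top",b,16.);print(np.round(B,1),np.round(B.mean(0),1),np.linalg.norm(np.diff(B,axis=0),axis=1))
```

```text
tall 1011 [524.4  65.7] [44.  42.7] 87.6 z 130.6076223069049 [[504.2, 44.4], [544.8, 86.2]]
tall 1019 [519.8 -25. ] [44.  42.6] 86.9 z 130.53414724685194 [[499.5, -46.5], [539.8, -3.9]]
short 1037 [522.9  42.1] [87.2 42.2] 87.7 z 108.59746873765607 [[501.9, -1.0], [542.3, 68.8]]
side 1108 [511.5  21.3] [157.3  92.9] 87.5 z 51.73132785136613 [[467.4, -56.9], [548.9, 99.1]]
side 69 [501.8  -9.3] [73.3  5.2] 86.5 z 54.346050598282545 [[498.1, -43.8], [503.2, 26.6]]
[ 14 108 128] [ 15  66 128] [  0   7 108] [ 12 129  87]
((444.41912841796875, 242.5632781982422), (87.1591567993164, 85.56124114990234), 6.952957630157471) [[395.98126220703125, 279.7537841796875], [406.33880615234375, 194.82177734375], [492.85699462890625, 205.37277221679688], [482.49945068359375, 290.3047790527344]]
[[ 436.7 -122.8   16. ]
 [ 566.2 -141.9   16. ]
 [ 547.4 -272.7   16. ]
 [ 418.9 -251.7   16. ]] [ 492.3 -197.3   16. ] [130.87224869 132.11447198 130.23188633]
```

Run:
```python
from h import *
from scipy.spatial.transform import Rotation as R
s=env.read_state();M=R.from_rotvec(s["eef_rot"]).as_matrix();print(M.round(3))
for n in("top","scene"):
    z=np.load(f"pics/{n}0.npz");W=cloud(n,z["d"])
    m=(W[...,2]>60)&(W[...,2]<400)&(W[...,0]>550)&(W[...,0]<700)&(abs(W[...,1]-20)<50)&(z["d"]>0)
    q=W[m];print(n,np.percentile(q[:,0],[0,1,5]),q[:,2].max())
    m=(W[...,2]>140)&(z["d"]>0)&(W[...,0]>200)&(W[...,0]<900)&(abs(W[...,1])<400)
    q=W[m];print(q.min(0),q.max(0), len(q))
```

```text
[[ 0.926  0.376 -0.001]
 [ 0.376 -0.926  0.002]
 [ 0.    -0.002 -1.   ]]
top [611.98419614 614.65838676 617.50975387] 123.22560440254574
[ 740.28440917 -207.44444068  140.00464517] [816.60514608 168.66392067 216.96753734] 6239
scene [610.48968876 615.03942446 617.27247527] 122.04117680016793
[ 740.89572209 -198.31389731  140.0267341 ] [899.99653218 173.39646081 387.3538562 ] 10923
```

Call:
step_arm --plan '[[[2, 4, 0, 0, 0, 8], [2.2, 4.4, 0, 0, 0, 8], [2.2, 4.4, 0, 0, 0, 8], [2.2, 4.4, 0, 0, 0, 8], [2.2, 4.4, 0, 0, 0, 8], [2.2, 4.4, 0, 0, 0, 8], [2.2, 4.4, 0, 0, 0, 8], [2.2, 4.4, 0, 0, 0, 8], [2.2, 4.4, 0, 0, 0, 1], [2.2, 4.4, 0, 0, 0, 0]]]' --hand 0

```text
time_s: 1.1
tool_pos: [462.8, -164.6, 239.2]
eef_rot: [2.277, 2.165, -0.001]
ft_force: [-0.1, 0.0, -1.2]
finger_gap: -0.1
```

Call:
step_arm --plan '[[[2.2, 3.7, 0, 0, 0, 0], [2.2, 3.7, 0, 0, 0, 0], [2.2, 3.7, 0, 0, 0, 0], [2.1, 3.7, 0, 0, 0, 0], [2.0, 3.5, 0, 0, 0, 0], [0, 0, -2, 0, 0, 0], [0, 0, -3, 0, 0, 0], [0, 0, -2, 0, 0, 0], [0, 0, 0, 0, 0, 0]]]'

```text
time_s: 2.0
tool_pos: [567.1, 16.5, 166.1]
eef_rot: [-2.273, -2.162, 0.007]
ft_force: [-0.4, 0.7, -0.1]
finger_gap: 0.2
```

Run:
```python
from h import *
s=env.read_state();print(s["q"].round(2),s["tool_pos"].round(1),s["ft_force"].round(1))
p,d=vision.grab_frame("wrist");cv2.imwrite("pics/w1.png",p[...,::-1])
p,d=vision.grab_frame("scene");cv2.imwrite("pics/s1.png",cv2.resize(p[120:320,180:440,::-1],None,fx=3,fy=3))
```

```text
[ 0.55  0.54 -0.82  1.81  0.46  1.   -0.51] [567.1  16.5 166.1] [-0.4  0.7 -0.1]
```

View pics/w1.png

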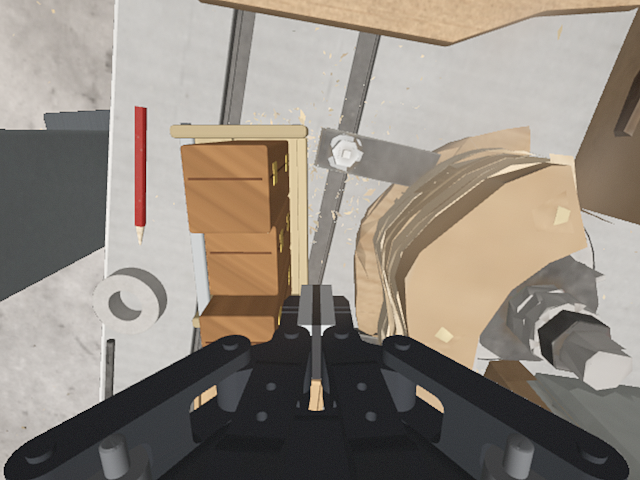

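View pics/s1.png

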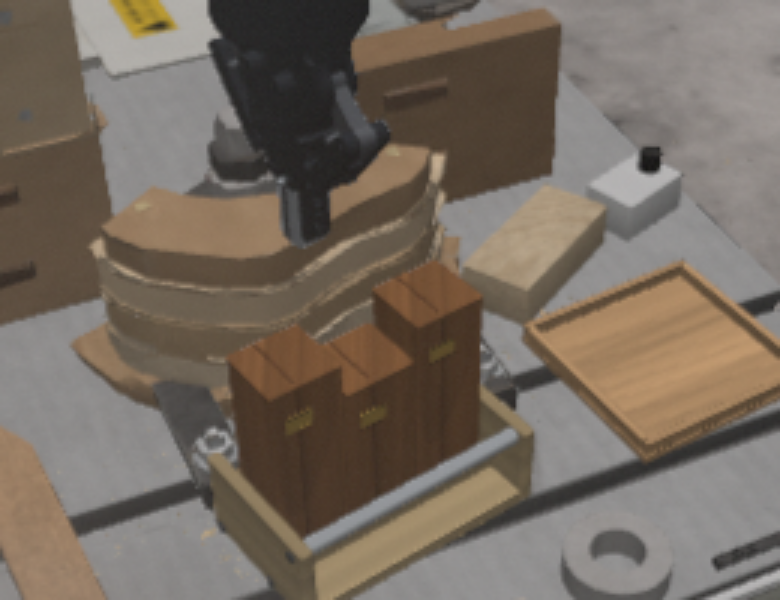

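Call:
step_arm --plan '[[[0, 0.2, -2, 0, 0, 0], [0, 0, -2.0, 0, 0, 0], [0, 0, -1.9, 0, 0, 0], [-0.5, 0, 0, 0, 0, 0], [-0.4, 0, 0, 0, 0, 0], [0, 0, 0, 0, 0, 0]]]'

```text
time_s: 2.7
tool_pos: [561.0, 18.9, 112.0]
eef_rot: [2.276, 2.164, 0.002]
ft_force: [1.2, 0.6, -0.4]
finger_gap: -0.2
```

Run:
```python
from h import *
p,d=vision.grab_frame("scene");cv2.imwrite("pics/s2.png",cv2.resize(p[120:320,180:440,::-1],None,fx=3,fy=3))
```

```text
(no output)
```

View pics/s2.png

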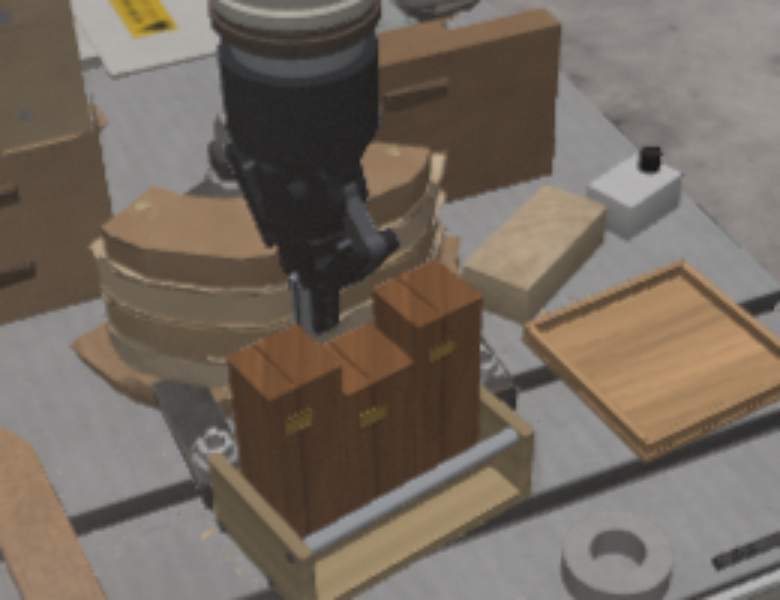

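Call:
step_arm --plan '[[[0, 0, -0.5, 0, 0, 0], [-0.3, 0, 0, 0, 0, 0], [-0.3, 0, 0, 0, 0, 0], [-0.3, 0, 0, 0, 0, 0], [-0.3, 0, 0, 0, 0, 0], [0, 0, 0, 0, 0, 0]]]'

```text
time_s: 3.35
tool_pos: [548.1, 18.8, 105.3]
eef_rot: [-2.276, -2.165, 0.001]
ft_force: [0.7, -0.1, 0.3]
finger_gap: -0.1
```

Run:
```python
from h import *
p,d=vision.grab_frame("scene");cv2.imwrite("pics/s3.png",cv2.resize(p[120:320,180:440,::-1],None,fx=3,fy=3))
```

```text
(no output)
```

View pics/s3.png

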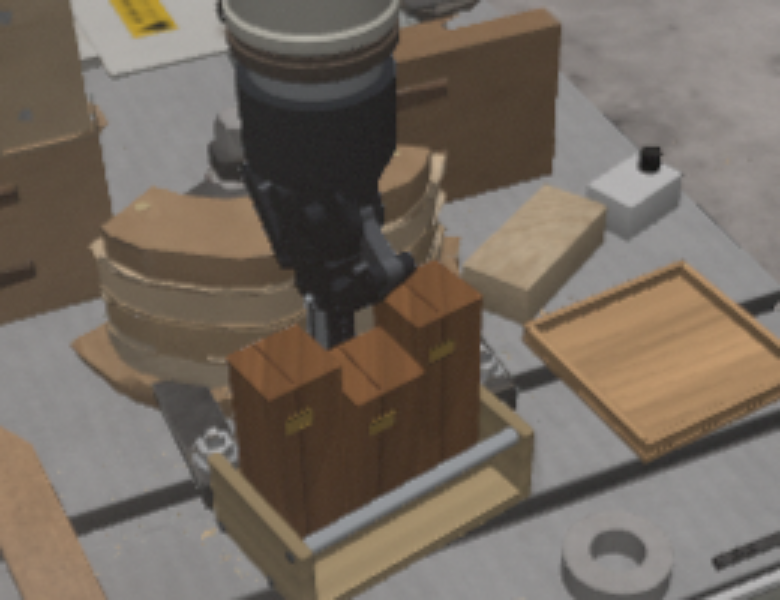

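Call:
step_arm --plan '[[[-0.3, 0, 0.1, 0, 0, 0], [-0.3, 0, 0.1, 0, 0, 0], [-0.3, 0, 0.1, 0, 0, 0], [-0.3, 0, 0.1, 0, 0, 0], [-0.3, 0, 0.1, 0, 0, 0], [-0.3, 0, 0.1, 0, 0, 0], [0, 0, 0, 0, 0, 0]]]'

```text
time_s: 4.1
tool_pos: [530.2, 18.8, 111.4]
eef_rot: [2.277, 2.165, -0.0]
ft_force: [-0.7, 0.5, -0.6]
finger_gap: 0.0
```

Run:
```python
from h import *
p,d=vision.grab_frame("scene");cv2.imwrite("pics/s4.png",cv2.resize(p[120:320,180:440,::-1],None,fx=3,fy=3))
```

```text
(no output)
```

View pics/s4.png

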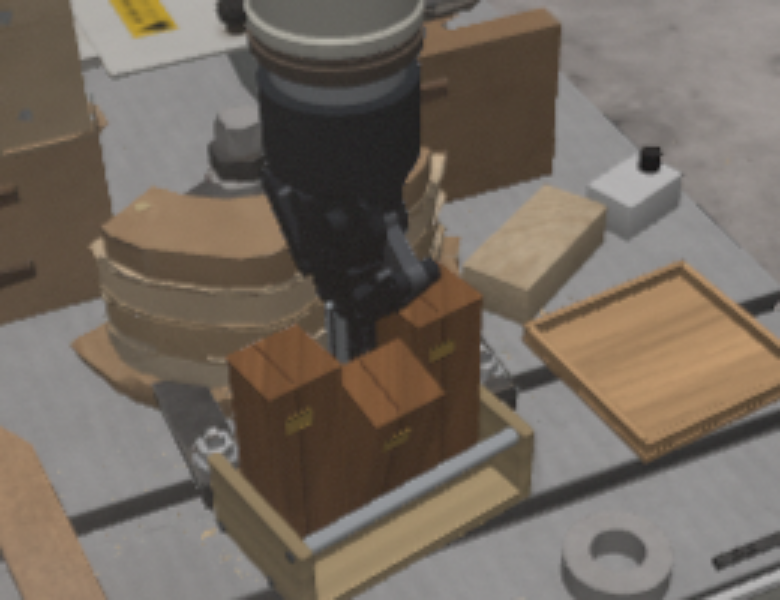

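Call:
step_arm --plan '[[[-0.3, 0, 0.1, 0, 0, 0], [-0.3, 0, 0.1, 0, 0, 0], [-0.3, 0, 0.1, 0, 0, 0], [-0.3, 0, 0.1, 0, 0, 0], [-0.3, 0, 0, 0, 0, 0], [-0.2, 0, 0, 0, 0, 0], [0, 0, 0, 0, 0, 0], [0, 0, 0, 0, 0, 0]]]'

```text
time_s: 4.95
tool_pos: [513.6, 18.7, 115.3]
eef_rot: [2.277, 2.165, 0.0]
ft_force: [0.4, -0.5, 0.6]
finger_gap: 0.3
```

Run:
```python
from h import *
p,d=vision.grab_frame("scene");cv2.imwrite("pics/s5.png",cv2.resize(p[120:320,180:440,::-1],None,fx=3,fy=3))
```

```text
(no output)
```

View pics/s5.png

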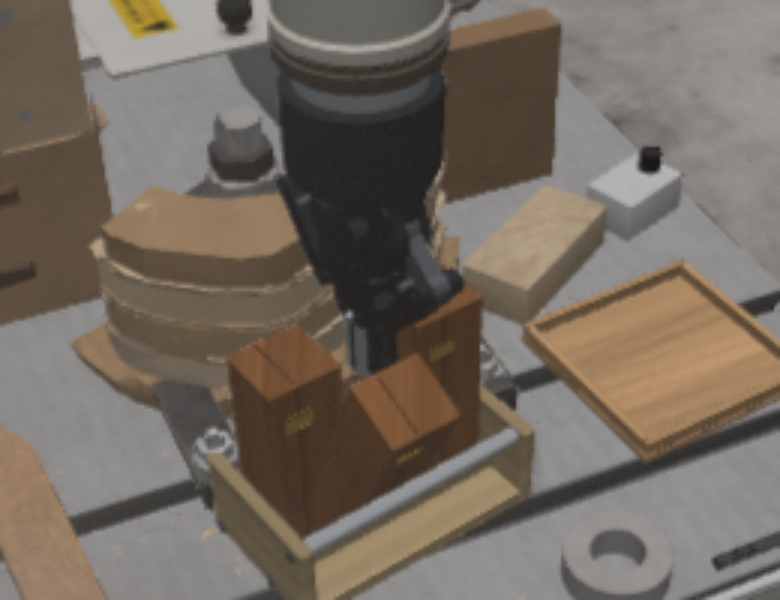

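Call:
step_arm --plan '[[[-0.3, 0, 0, 0, 0, 0], [-0.3, 0, 0, 0, 0, 0], [-0.2, 0, 0, 0, 0, 0], [0, 0, 0, 0, 0, 0], [0, 0, 0, 0, 0, 0]]]'

```text
time_s: 5.5
tool_pos: [505.6, 18.7, 115.4]
eef_rot: [2.277, 2.165, 0.0]
ft_force: [0.1, -0.5, -0.2]
finger_gap: -0.2
```

Run:
```python
from h import *
p,d=vision.grab_frame("scene");cv2.imwrite("pics/s6.png",cv2.resize(p[120:320,180:440,::-1],None,fx=3,fy=3))
```

```text
(no output)
```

View pics/s6.png

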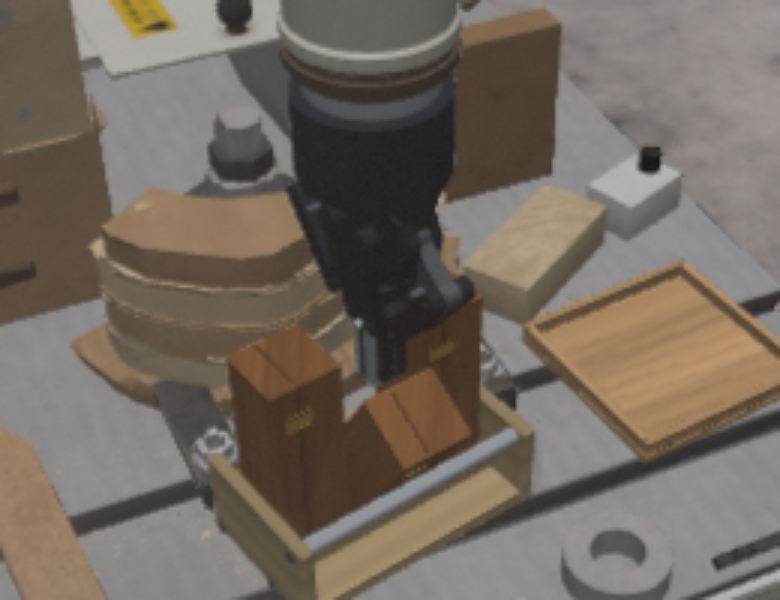

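Run:
```python
from h import *
p,d=vision.grab_frame("scene");W=cloud("scene",d)
# case top face in s6: polygon (370,400)(432,370)(475,435)(412,470) /3 + (180,120)
poly=(np.array([(375,402),(430,376),(466,432),(412,464)])/3+[180,120]).astype(np.int32)
m=np.zeros(d.shape,np.uint8);cv2.fillConvexPoly(m,poly,1);q=W[(m>0)&(d>0)]
c=q.mean(0);n=np.linalg.svd(q-c)[2][2];n*=np.sign(n[2]);print(len(q),c,n,np.degrees(np.arccos(n[2])),np.std((q-c)@n))
```

```text
496 [468.58314057  22.48549997 103.73865636] [-0.53160107  0.0149426   0.84686304] 32.127901480996194 1.1896986868375707
```

Call:
step_arm --plan '[[[0, 0, 2, 0, 0, 0], [0, 0, 4, 0, 0, 0], [0, 0, 4, 0, 0, -8], [-0.5, 0, 2, 0, 0, -8], [-0.5, 0, 0, 0, 0, -8], [-0.5, 0, 0, 0, 0, -8], [-0.5, 0, 0, 0, 0, -8], [-0.5, 0, 0, 0, 0, -8], [-0.5, 0, 0, 0, 0, -8], [-0.5, 0, 0, 0, 0, -8], [-0.5, 0, 0, 0, 0, -8], [0, 0, 0, 0, 0, 0]]]'

```text
time_s: 6.8
tool_pos: [465.1, 18.8, 235.3]
eef_rot: [3.114, 0.412, -0.0]
ft_force: [0.8, 0.5, -0.4]
finger_gap: 0.3
```

Call:
step_arm --plan '[[[0, 0.2, 0, 0, 0, -8], [0, 0, 0, 0, 0, -8], [0, 0, 0, 0, 0, -2], [-0.5, 0, 0, -0.4, -8, 0], [-0.5, 0, 0, -0.4, -8, 0], [0, 0, 0, 0, 0, 0]]]' --hand 0.85

```text
time_s: 7.4
tool_pos: [448.6, 19.9, 231.7]
eef_rot: [3.099, -0.071, 0.428]
ft_force: [-0.4, 0.1, -0.1]
finger_gap: 72.7
```

```bash
cat >> h.py <<'E'
from scipy.spatial.transform import Rotation as R
def st():
    s=env.read_state();print("q",s["q"].round(2),"p",s["tool_pos"].round(1),"F",s["ft_force"].round(1),"gap",round(float(s["finger_gap"]),1));print(R.from_rotvec(s["eef_rot"]).as_matrix().round(3))
E
python3 - <<'E'
from h import *
st()
for n in("scene","top"):
    p,d=vision.grab_frame(n);np.savez(f"pics/{n}7.npz",p=p,d=d)
    cv2.imwrite(f"pics/{n}7.png",cv2.resize(p[120:320,180:440,::-1],None,fx=3,fy=3))
E
```

```text
q [ 0.57 -0.03 -0.7   2.24  0.05  0.66 -1.78] p [448.6  19.9 231.7] F [-0.4  0.1 -0.1] gap 72.7
[[ 0.962 -0.046  0.27 ]
 [-0.043 -0.999 -0.018]
 [ 0.271  0.006 -0.963]]
```

View pics/scene7.png

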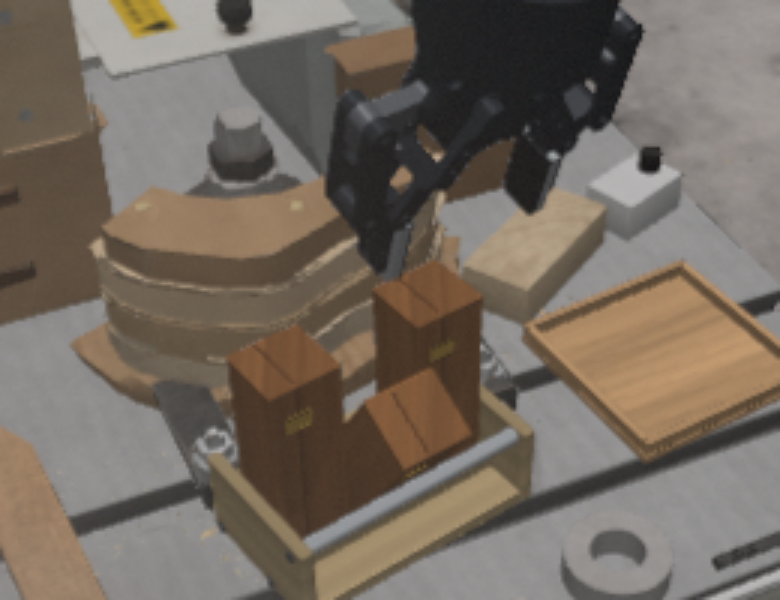

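Run:
```python
from h import *
ex=np.array([.9987,-.0507,0]);ey=np.array([.0507,.9987,0])
for n in("scene","top"):
    z=np.load(f"pics/{n}7.npz");W=cloud(n,z["d"]);u=np.array([-.53*.9987,.53*.0507,.848])
    dist=(W-[468.9,22.7,105])@u
    dy=(W-[468.9,22.7,105])@ey
    dv=(W-[468.9,22.7,105])@np.cross(ey,u)
    m=(abs(dist)<5)&(abs(dy)<35)&(abs(dv)<35)&(z["d"]>0)
    nn,l,stt,_=cv2.connectedComponentsWithStats(m.astype(np.uint8));i=1+np.argmax(stt[1:,4]);k=l==i
    print(n,k.sum(),"h",np.median(dist[k]),"dy",np.percentile(dy[k],[1,99]),"dv",np.percentile(dv[k],[1,99]))
```

```text
scene 726 h -1.049420957257848 dy [-20.09941331  22.84153795] dv [-20.37490542  20.85124399]
top 412 h -0.947564470088162 dy [-21.58687826  21.78888279] dv [-1.45334726 21.51755466]
```

Call:
step_arm --plan '[[[0.4, 0.1, -3, 0, 0, 0], [0.4, 0.2, -3, 0, 0, 0], [0.4, 0.1, -2.8, 0, 0, 0], [0, 0, 0, 0, 0, 0], [0, 0, 0, 0, 0, 0]]]'

```text
time_s: 8.0
tool_pos: [468.8, 25.5, 147.6]
eef_rot: [3.105, -0.076, 0.435]
ft_force: [0.7, 0.0, 0.9]
finger_gap: 72.8
```

Run:
```python
from h import *
st()
```

```text
q [ 0.47  0.19 -0.67  2.29  0.41  0.46 -2.13] p [468.8  25.5 147.6] F [0.7 0.  0.9] gap 72.8
[[ 0.96  -0.049  0.275]
 [-0.047 -0.999 -0.012]
 [ 0.275 -0.001 -0.961]]
```

Call:
step_arm --plan '[[[0, -0.2, -1.7, 0, 0, 0], [0.3, -0.1, -1.8, 0, 0, 0], [0.3, 0, -1.8, 0, 0, 0], [0, 0, 0, 0, 0, 0]]]'

```text
time_s: 8.4
tool_pos: [474.6, 21.5, 94.6]
eef_rot: [3.102, -0.078, 0.437]
ft_force: [-0.7, 1.4, 0.1]
finger_gap: 72.5
```

Run:
```python
from h import *
st()
p,d=vision.grab_frame("scene");cv2.imwrite("pics/s8.png",cv2.resize(p[120:320,180:440,::-1],None,fx=3,fy=3))
```

```text
q [ 0.33  0.31 -0.52  2.31  0.65  0.35 -2.36] p [474.6  21.5  94.6] F [-0.7  1.4  0.1] gap 72.5
[[ 0.96  -0.05   0.276]
 [-0.048 -0.999 -0.014]
 [ 0.276  0.001 -0.961]]
```

View pics/s8.png

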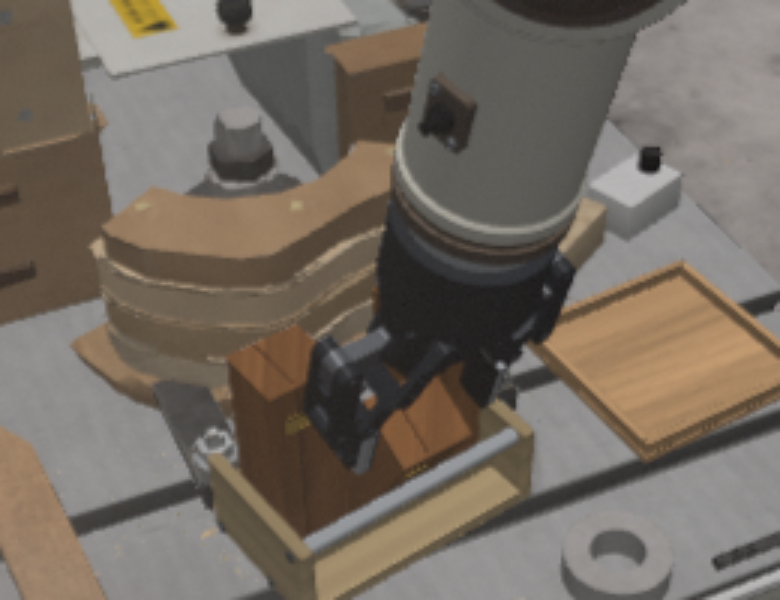

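Call:
step_arm --plan '[[[0.1, 0.1, -0.6, 0.1, 3, 0], [0.2, 0.1, -0.6, 0.1, 3, 0], [0.1, 0, -0.6, 0, 0, 0], [0, 0, 0, 0, 0, 0]]]'

```text
time_s: 8.85
tool_pos: [478.4, 23.6, 77.0]
eef_rot: [3.123, -0.08, 0.277]
ft_force: [-0.2, -0.7, 0.1]
finger_gap: 72.8
```

Run:
```python
from h import *
st()
p,d=vision.grab_frame("scene");cv2.imwrite("pics/s9.png",cv2.resize(p[120:320,180:440,::-1],None,fx=3,fy=3))
```

```text
q [ 0.36  0.4  -0.56  2.23  0.58  0.46 -2.28] p [478.4  23.6  77. ] F [-0.2 -0.7  0.1] gap 72.8
[[ 0.983 -0.051  0.176]
 [-0.05  -0.999 -0.01 ]
 [ 0.176  0.001 -0.984]]
```

View pics/s9.png

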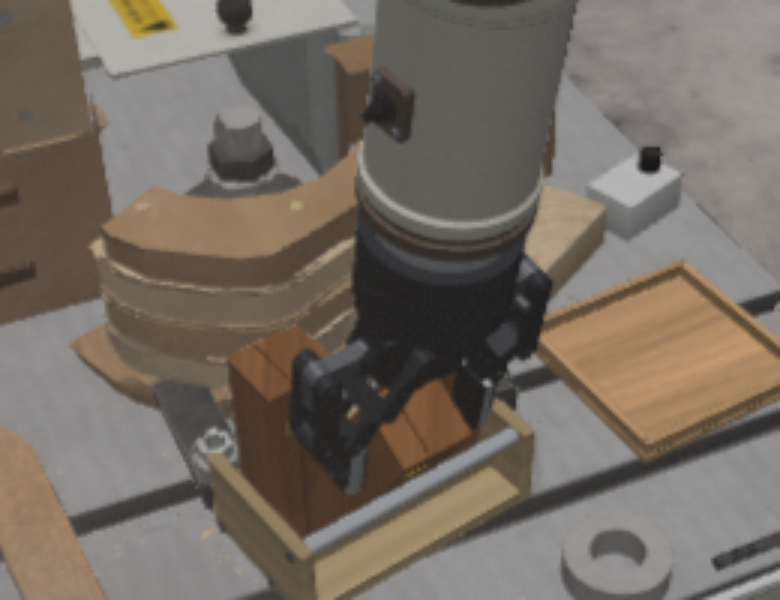

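Call:
step_arm --plan '[[[0, 0, 0, 0, 0, 0], [0, 0, 0, 0, 0, 0], [0, 0, 0, 0, 0, 0], [0, 0, 0, 0, 0, 0], [0, 0, 0, 0, 0, 0], [0, 0, 0, 0, 0, 0]]]' --hand 0.3 --grip_force 60

```text
time_s: 9.5
tool_pos: [477.6, 23.8, 76.6]
eef_rot: [3.122, -0.078, 0.274]
ft_force: [-3.3, 0.1, 7.1]
finger_gap: 43.3
```

Run:
```python
from h import *
st()
p,d=vision.grab_frame("scene");cv2.imwrite("pics/s10.png",cv2.resize(p[120:320,180:440,::-1],None,fx=3,fy=3))
```

```text
q [ 0.36  0.4  -0.56  2.23  0.58  0.46 -2.28] p [477.6  23.8  76.6] F [-3.3  0.1  7.1] gap 43.3
[[ 0.983 -0.05   0.174]
 [-0.049 -0.999 -0.011]
 [ 0.174  0.002 -0.985]]
```

View pics/s10.png

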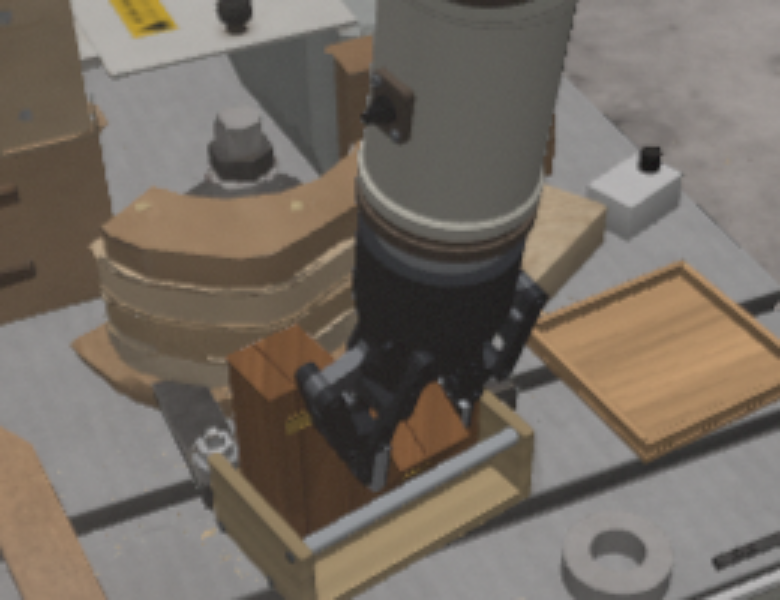

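Call:
step_arm --plan '[[[-0.2, 0, 0.8, 0, 0, 0], [-0.4, 0, 1.2, 0, 0, 0], [-0.4, 0, 1.5, 0, 0, 0], [-0.4, 0, 1.5, 0, 0, 0], [-0.4, 0, 1.5, 0, 0, 0], [-0.4, 0, 1.5, 0, 0, 0], [0, 0, 0, 0, 0, 0]]]'

```text
time_s: 10.25
tool_pos: [456.1, 23.7, 157.9]
eef_rot: [3.121, -0.078, 0.278]
ft_force: [1.2, 0.9, -2.4]
finger_gap: 43.3
```

Run:
```python
from h import *
st()
p,d=vision.grab_frame("scene");cv2.imwrite("pics/s11.png",cv2.resize(p[120:320,180:440,::-1],None,fx=3,fy=3))
```

```text
q [ 0.55  0.21 -0.74  2.22  0.32  0.61 -2.04] p [456.1  23.7 157.9] F [ 1.2  0.9 -2.4] gap 43.3
[[ 0.983 -0.05   0.176]
 [-0.049 -0.999 -0.011]
 [ 0.177  0.002 -0.984]]
```

View pics/s11.png

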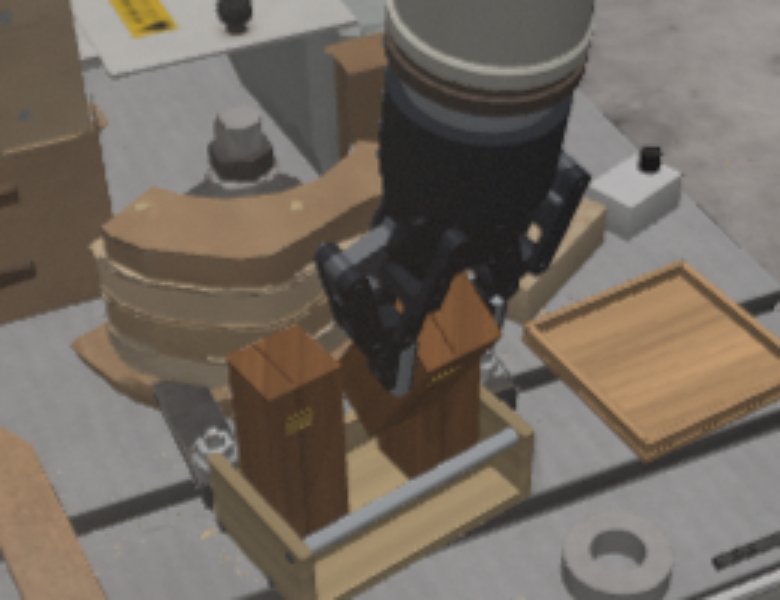

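Call:
step_arm --plan '[[[0, 0, 2, 0, 0, 0], [0, 0, 3, 0, 0, 0], [0, 0, 3, 0, 0, 0], [0, 0, 2, 0.4, 8, 0], [0, 0, 0, 0.4, 8, 0], [0, 0, 0, 0.4, 8, 0], [0, 0, 0, 0.4, 8, 0], [0, 0, 0, 0, 0, 0]]]'

```text
time_s: 11.1
tool_pos: [456.6, 22.8, 250.8]
eef_rot: [-3.068, 0.08, 0.615]
ft_force: [-0.5, 0.3, -2.6]
finger_gap: 43.6
```

Run:
```python
from h import *
st()
p,d=vision.grab_frame("scene");cv2.imwrite("pics/s12.png",cv2.resize(p[60:320,180:480,::-1],None,fx=2.3,fy=2.3))
```

```text
q [ 0.5   0.48 -0.76  1.71  0.21  1.46 -1.95] p [456.6  22.8 250.8] F [-0.5  0.3 -2.6] gap 43.6
[[ 0.921 -0.052 -0.385]
 [-0.048 -0.999  0.022]
 [-0.386 -0.002 -0.923]]
```

View pics/s12.png

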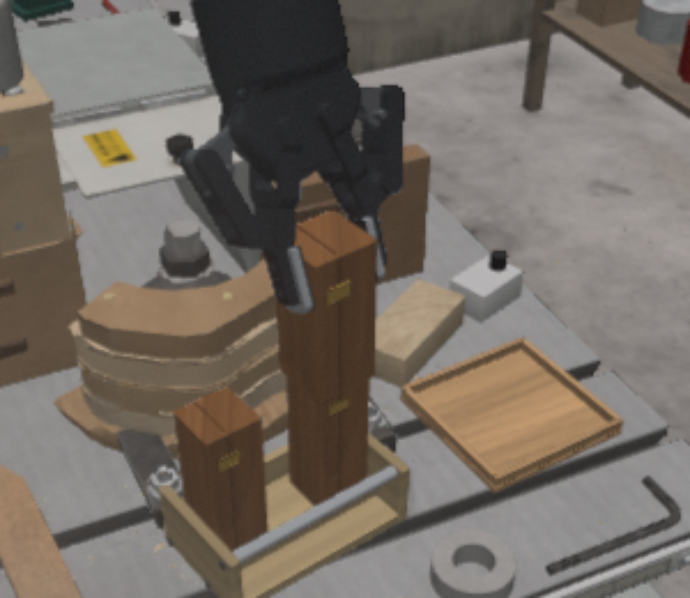

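```bash
cat >> h.py <<'E'
def face(W,d,poly,off,sc):
    m=np.zeros(d.shape,np.uint8);cv2.fillConvexPoly(m,(np.array(poly)/sc+off).astype(np.int32),1)
    q=W[(m>0)&(d>0)];c=np.median(q,0);q=q[np.linalg.norm(q-c,axis=1)<70];c=q.mean(0);n=np.linalg.svd(q-c)[2][2]
    print(len(q),c.round(1),n.round(3),np.std((q-c)@n).round(2))
E
python3 - <<'E'
from h import *
p,d=vision.grab_frame("scene");W=cloud("scene",d)
face(W,d,[(308,235),(330,220),(368,238),(338,256)],[180,60],2.3)
face(W,d,[(342,275),(368,250),(366,360),(338,385)],[180,60],2.3)
E
```

```text
240 [458.8  19.9 279.6] [0.01  0.004 1.   ] 0.61
644 [443.9  19.5 231.9] [ 1.    -0.029 -0.   ] 0.7
```

Call:
step_arm --plan '[[[0.4, -3, 0, 0, 0, -1], [0.5, -4, 0, 0, 0, -1], [0.5, -4, 0, 0, 0, -1], [0.5, -4, 0, 0, 0, -1], [0.5, -4, 0, 0, 0, -1], [0.4, -2.9, 0, 0, 0, -0.5], [0, 0, -3, 0, 0, 0], [0, 0, -4, 0, 0, 0], [0, 0, -4, 0, 0, 0], [0, 0, -2, 0, 0, 0], [0, 0, 0, 0, 0, 0]]]'

```text
time_s: 12.3
tool_pos: [481.3, -194.7, 125.2]
eef_rot: [-3.05, 0.221, 0.597]
ft_force: [0.5, -0.3, -1.1]
finger_gap: 43.4
```

Run:
```python
from h import *
st()
p,d=vision.grab_frame("scene");np.savez("pics/s13.npz",p=p,d=d);cv2.imwrite("pics/s13.png",cv2.resize(p[60:320,200:500,::-1],None,fx=2.3,fy=2.3))
```

```text
q [ 0.71  0.7  -0.59  1.65  0.38  1.31 -1.74] p [ 481.3 -194.7  125.2] F [ 0.5 -0.3 -1.1] gap 43.4
[[ 0.916 -0.144 -0.373]
 [-0.134 -0.99   0.053]
 [-0.377  0.002 -0.926]]
```

View pics/s13.png

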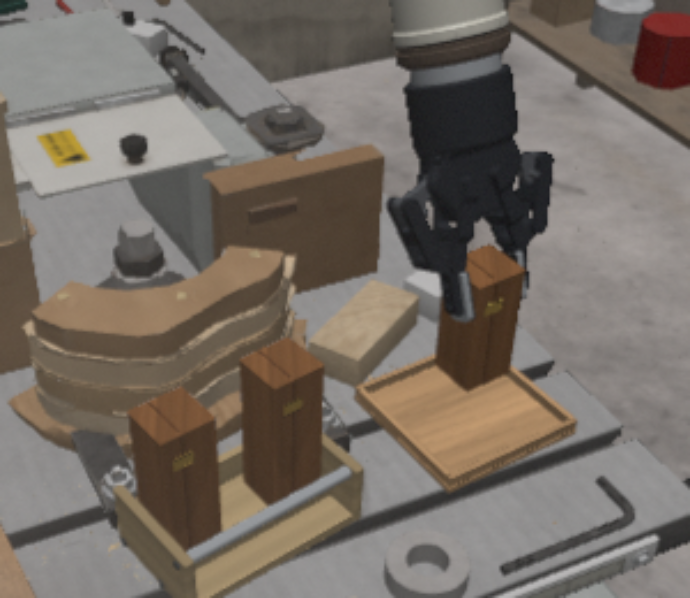

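Call:
step_arm --plan '[[[0.2, 0, -1.5, 0, 0, 0], [0, 0, -1.5, 0, 0, 0], [0, 0, -0.8, 0, 0.5, 0], [0, 0, -0.4, 0, 0, 0], [0, 0, -0.2, 0, 0, 0], [0, 0, 0, 0, 0, 0], [0, 0, 0, 0, 0, 0]]]'

```text
time_s: 13.05
tool_pos: [485.9, -195.2, 82.6]
eef_rot: [-3.048, 0.223, 0.606]
ft_force: [-0.4, -0.3, -1.6]
finger_gap: 43.2
```

Run:
```python
from h import *
st()
p,d=vision.grab_frame("scene");W=cloud("scene",d);cv2.imwrite("pics/s14.png",cv2.resize(p[60:320,200:500,::-1],None,fx=2.3,fy=2.3))
```

```text
q [ 0.69  0.76 -0.57  1.65  0.42  1.26 -1.76] p [ 485.9 -195.2   82.6] F [-0.4 -0.3 -1.6] gap 43.2
[[ 0.914 -0.145 -0.379]
 [-0.135 -0.989  0.053]
 [-0.382  0.003 -0.924]]
```

View pics/s14.png

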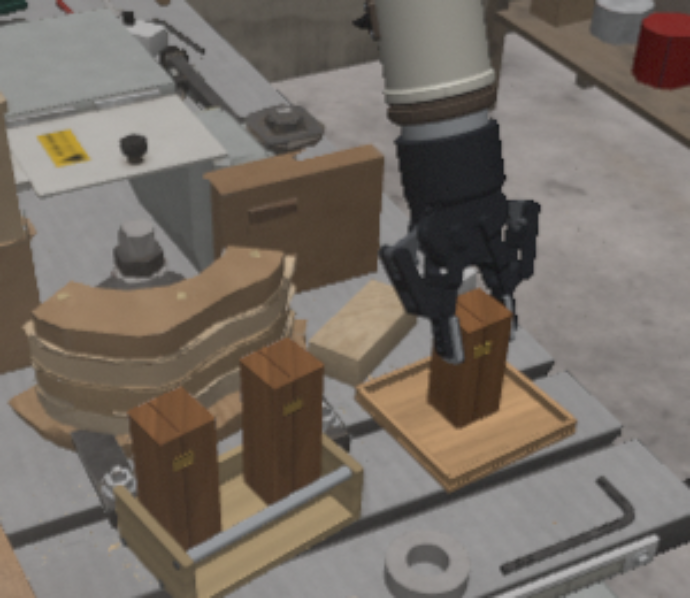

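Upright and about 5 mm off the floor; lowering until contact.

Call:
step_arm --plan '[[[0, 0, -0.2, 0, 0, 0], [0, 0, -0.2, 0, 0, 0], [0, 0, 0, 0, 0, 0], [0, 0, 0, 0, 0, 0]]]'

```text
time_s: 13.5
tool_pos: [485.6, -195.2, 78.3]
eef_rot: [-3.048, 0.223, 0.607]
ft_force: [-0.1, 0.2, -1.3]
finger_gap: 43.5
```

Run:
```python
from h import *
st()
p,d=vision.grab_frame("scene");W=cloud("scene",d)
face(W,d,[(468,304),(480,297),(502,305),(478,318)],[200,60],2.3)
face(W,d,[(476,335),(503,318),(498,395),(471,415)],[200,60],2.3)
```

```text
q [ 0.69  0.77 -0.57  1.65  0.42  1.26 -1.76] p [ 485.6 -195.2   78.3] F [-0.1  0.2 -1.3] gap 43.5
[[ 0.914 -0.145 -0.379]
 [-0.135 -0.989  0.053]
 [-0.383  0.003 -0.924]]
83 [ 495.9 -207.7  105.7] [-0.074  0.001 -0.997] 1.05
435 [ 473.8 -193.4   68. ] [-0.992  0.122  0.009] 1.01
```

Call:
step_arm --plan '[[[0, 0, -0.1, 0, 0, 0], [0, 0, -0.1, 0, 0, 0], [0, 0, 0, 0, 0, 0], [0, 0, 0, 0, 0, 0]]]'

```text
time_s: 13.95
tool_pos: [485.8, -195.3, 77.0]
eef_rot: [-3.048, 0.223, 0.607]
ft_force: [-1.5, 0.0, 5.8]
finger_gap: 43.3
```

Call:
step_arm --plan '[[[0, 0, 0, 0, 0, 0], [0, 0, 0, 0, 0, 0], [0, 0, 0, 0, 0, 0], [0, 0, 0, 0, 0, 0], [0, 0, 0, 0, 0, 0]]]' --hand 0.85

```text
time_s: 14.45
tool_pos: [485.6, -195.2, 76.2]
eef_rot: [-3.048, 0.223, 0.607]
ft_force: [-0.1, 0.1, 0.4]
finger_gap: 73.1
```

Run:
```python
from h import *
st()
p,d=vision.grab_frame("scene");cv2.imwrite("pics/s15.png",cv2.resize(p[60:320,200:500,::-1],None,fx=2.3,fy=2.3))
```

```text
q [ 0.69  0.77 -0.56  1.65  0.42  1.25 -1.76] p [ 485.6 -195.2   76.2] F [-0.1  0.1  0.4] gap 73.1
[[ 0.914 -0.145 -0.379]
 [-0.135 -0.989  0.053]
 [-0.383  0.003 -0.924]]
```

View pics/s15.png

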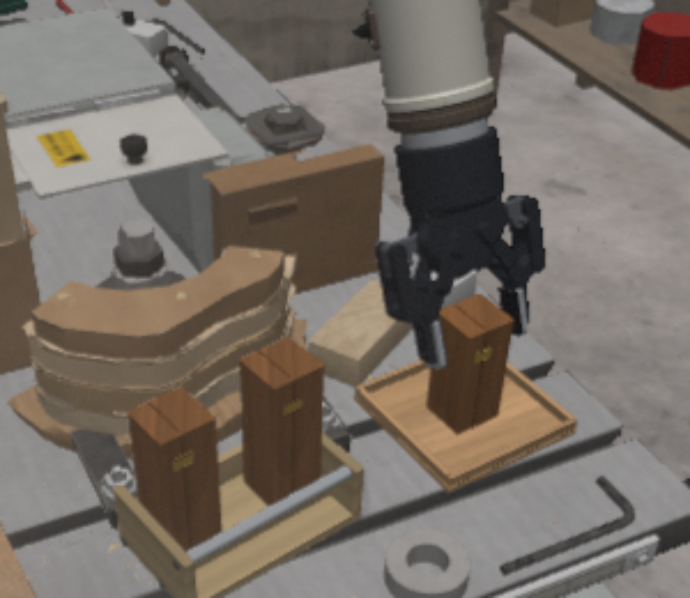

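Released and standing; retreating along the tool axis.

Call:
step_arm --plan '[[[0.4, -0.1, 1, 0, 0, 0], [0.8, -0.1, 2, 0, 0, 0], [1.2, -0.2, 3, 0, 0, 0], [1.2, -0.2, 3, 0, 0, 0], [0, 0, 4, 0, 0, 0], [0, 0, 4, 0, 0, 0], [0, -4, 1, 0, 0, 0], [0, -4, 0, 0, 0, 0], [0, -4, 0, 0, 0, 0], [0, -4, 0, 0, 0, 0], [0, 0, 0, 0, 0, 0], [0, 0, 0, 0, 0, 0]]]'

```text
time_s: 15.7
tool_pos: [521.2, -362.3, 256.5]
eef_rot: [-3.047, 0.227, 0.607]
ft_force: [1.0, 1.2, 0.0]
finger_gap: 72.4
```

Run:
```python
from h import *
st()
p,d=vision.grab_frame("scene");W=cloud("scene",d);cv2.imwrite("pics/s16.png",cv2.resize(p[60:320,200:500,::-1],None,fx=2.3,fy=2.3))
face(W,d,[(445,314),(477,302),(505,317),(474,333)],[200,60],2.3)
face(W,d,[(476,345),(506,325),(498,400),(471,420)],[200,60],2.3)
p,d=vision.grab_frame("top");cv2.imwrite("pics/t16.png",p[...,::-1]);W=cloud("top",d)
for lo,hi in((98,115),(124,138)):
    m=((W[...,2]>lo)&(W[...,2]<hi)&(d>0)&(W[...,0]<580)).astype(np.uint8)
    n,l,s,_=cv2.connectedComponentsWithStats(m)
    for i in range(1,n):
        if s[i,4]>200:
            q=W[l==i];print(lo,s[i,4],cv2.minAreaRect(q[:,:2].astype(np.float32)),np.median(q[:,2]))
```

```text
q [ 0.8   0.73 -0.55  1.23  0.42  1.66 -1.46] p [ 521.2 -362.3  256.5] F [1.  1.2 0. ] gap 72.4
[[ 0.914 -0.148 -0.379]
 [-0.137 -0.989  0.054]
 [-0.383  0.003 -0.924]]
199 [ 492.8 -195.9  103.9] [ 0.006 -0.018  1.   ] 0.98
439 [ 473.5 -195.8   60.8] [ 0.991 -0.137  0.005] 0.85
98 991 ((493.6222229003906, -197.06625366210938), (44.28487014770508, 42.413124084472656), 81.72124481201172) 103.58452706338164
124 1031 ((524.531005859375, 65.62960815429688), (44.167747497558594, 42.888484954833984), 87.26936340332031) 130.58831878685976
124 1029 ((519.8335571289062, -24.724079132080078), (44.08124542236328, 42.041927337646484), 88.51693725585938) 130.5719293809724
```

View pics/s16.png

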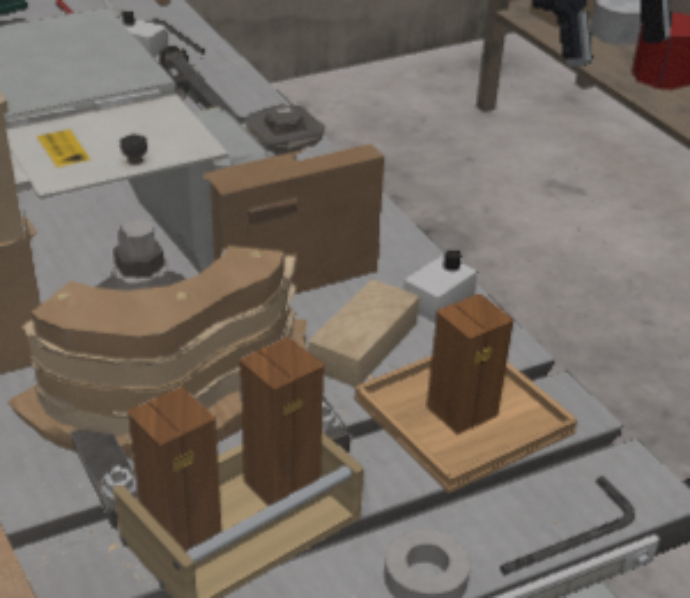

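View pics/t16.png

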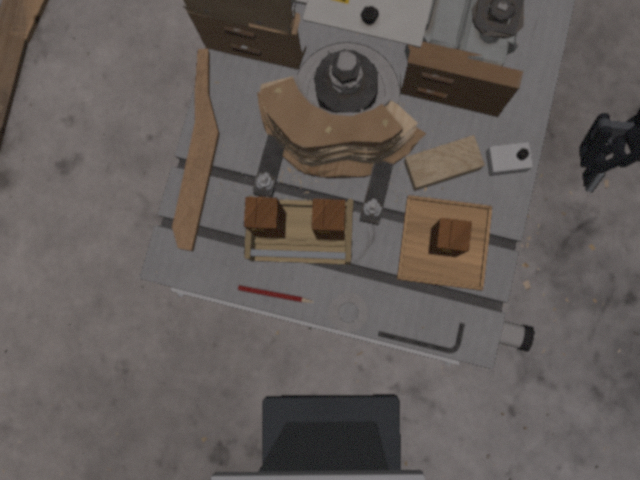

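The short case stands upright at the tray's centre (top view around pixel 453,236). The tall cases (around 262,215 and 328,215) have not moved, and the arm is clear.

```bash
python3 -c "
from workcell import env
print(env.sign_off())"
```

```text
the job is handed in; nothing more can be done
None
```

The short case is standing upright in the tray, and both taller cases are still in the rack. I handed the job in at about 16 s.

- **Tipping:** I pushed the short case (the middle one) forward by the back of its top edge with the fingers shut. It came to rest on the rail at a measured 32.1°, and a picture taken after I backed off showed it resting there by itself.
- **Moving:** I gripped it by its sides where it stuck out, lifted it, turned it upright and set it down in the tray. It touched down at about 6 N before I let go.
- **Short case, last check:** it is centred at (494, -197) mm against a tray centre of (492, -197). It is upright within about 1°, and its top is at 104 mm against an expected 105.
- **Tall cases, last check:** they are within about 0.3 mm of where they started.
- **Arm:** it was clear of everything, and the forces I read stayed below about 8 N.

The only disagreements were the depth readings, which came out 1 to 2 mm low (for example 130.6 mm for the tall tops against 132). That is within the calibration accuracy. I also could not be sure the arm would reach a grip at the full 32° tilt: at 16° joints 6 and 7 were already nearing their limits. I gripped the case with the tool tilted about 10° and tilted it the other way for the placing.

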